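Lock the bayonet lid onto the spice mill

TASK

Fit the blue-handled lid from the cork trivet onto the spice mill: feel for the two slots in the mill's locking ring, press the lid down against the spring, twist it clockwise (seen from above) and let it rise into its notches, so that it stays locked when you let go. Do not force it, and leave the cups, the sifter and the jar where they are.

Things in the scene. Friction and masses are not known exactly. Their poses are not given: they have to be found in the camera images.
- mill: White spice mill, fixed, 112 mm across, origin at the centre of its underside, z up; a black switch marks its -x side. Housing 85 mm high; on it, concentric, a steel locking ring 30 mm high, 82 mm outside, 55 mm bore, with two opposite slots. Inside, a brass spring plate. More than 40 N between lid and mill counts as forcing it.
- mill_mouth (a point): Centre of the ring's top face, 115 mm up; mill's axes. The two slots, 13 mm wide, open upward, a red dot outside each, lie along x but with the ring turned up to 22 degrees either way: this turn is NOT measured, find the slots by feel or sight. Lugs enter with 4 degrees of play either way. Elsewhere they rest on the top (lid centre 143 mm up); in the slots the lid lands on the plate at 135 mm.
- mill_pressed (a point): On the mill's axis, 124.5 mm up: with the lid's centre here or lower its lugs are under the ring's lip and it can turn, clockwise seen from above only. Pressing from 135 mm takes 2 N plus 0.8 N per mm: 10 N here, 13 N at the hard stop (lid centre 121 mm). The notches are 50 degrees from the slots' middle, with 8 degrees of play either way; a hard stop blocks the turn at 58.
- mill_locked (a point): On the mill's axis, 130 mm up: the lid's centre when locked, risen 5 mm or more by the spring into the notches. If not turned far enough it stays at about 125 mm; never pressed and turned, it stands at 135 mm.
- lid_centre (a point): Centre (half-way up) of the upright 68 mm high lid, 0.1 to 0.17 kg, z up. From 34 mm below: steel plug 52 mm across, 32 mm high, lowest 4 mm tapered; two lugs 9 mm wide, 6 to 11 mm above the underside, reach 33.5 mm from the axis along +x and -x; flange 58 mm across, 4 mm; then a blue grip bar 54 mm along x, 14 mm thick in y, 2 to 34 mm above this point. Same after a half turn.
- trivet: Round cork trivet, 160 mm across, 10 mm thick, fixed; origin at the centre of its underside. The lid starts on it.
- cups_centre (a point): Nest of three red measuring cups, 84 mm across, 50 mm high, handles along +y to 110 mm; point on the axis 25 mm up. Leave it alone.
- sifter_centre (a point): Steel flour sifter with a squeeze-lever handle, 100 mm across, 90 mm high, handle along -y to 100 mm; point on the axis 45 mm up. Leave it alone.
- jar_centre (a point): Glass jar with wire bail lid, 88 mm across, 120 mm high; point on the axis 58 mm up. Leave it alone.
Things that resemble listed ones, but are neither listed nor needed, are in the scene too. Of the things like the part that bears lid_centre, leave any that is pink; of the rest the larger one is meant.

How it is judged (in metres and radians):
On the way:
1. the lid is in the ring, pressed down against the spring until its lugs are below the lip (z of lid_centre in the frame of mill below 0.1255 m and horizontal distance between lid_centre and mill below 0.004 m), for 0.1 s.
At the end, for the whole second after the job is handed in: The lid is let go and at rest, upright within 4 degrees and centred within 4 mm in the mill's ring, raised by the spring into its notches: its centre 130 mm above the mill's underside, give or take 2.5 mm (z of lid_centre in the frame of mill between 0.1275 and 0.1325 m and horizontal distance between lid_centre and mill below 0.004 m and angle between lid_centre's own z axis and vertical below 0.07 rad and linear speed of lid below 0.02 m/s); the robot touches nothing.
It fails at once if more than 40 N between the lid and the mill (forcing it) (contact force between lid and mill above 40 N).
It fails at once if the cups, the sifter or the jar shifted by more than 30 mm (distance of any of cups_centre, sifter_centre, jar_centre from where it was at the start of the episode above 0.03 m).
It also fails if it takes over 58 s, if anything falls off the work surface, if the arm or the gripper's body presses on something with over 40 N, if the wrist force passes 120 N, or if a joint passes its speed limit or range.

ROBOT

A 7-joint arm with a two-finger parallel gripper is mounted at the origin on the work surface. World frame = base frame: x ahead of the robot, y to its left, z up, the work surface at z = 0. Lengths are in mm, angles in degrees, forces in N, time in s.
With the tool pointing down it reaches from about 400 to 850 mm from the base axis. Payload 6.9 kg.
Tool frame: the origin (TCP) lies on the centre line of the jaws, within the pads' length; the fingertips stand r.tcp_to_tips ahead of it and the grasp point (between the pads) is the TCP (r.tcp_to_tips is the distance from the TCP to the fingertips, in mm); z points along the fingers, y is the line along which they close (so a half turn about z gives the same grasp; the last joint's range is limited). The gripper opens to 85 mm and grips with 20 to 120 N. Pads are 22 mm wide; open, the fingers measure 114 mm over their backs; the gripper's body (76 mm by 85 mm) begins 54 mm behind the grasp point. The pads swing forward as they close: fully open they stand 13 mm farther back than shut.
Start: joints at [-62.71, 29.078, -13.613, 85.955, 7.202, 65.827, -8.869], TCP at [226.494, 582.506, 250.275] pointing down, gripper open.
Joint ranges: [-176.47, 176.47], [-13.61, 117.27], [-81.72, 77.17], [0.22, 143.17], [-87.28, 267.28], [10, 112.55], [-165.47, 165.47]. Speed limits (degrees/s): [136.94, 136.94, 180, 180, 180, 180, 180].

INTERFACE

Orientations are given as [roll, pitch, yaw] about the fixed x, y, z axes, in that order (R = Rz(yaw) Ry(pitch) Rx(roll)).
In Python, from station import r gives the robot as it stands.
- The arm moves only by the tool play_rows, never from a script. Its argument "commands" is one flat list of numbers, 7 for each row, row after row: the shift along the tool's x, y, z in mm, then the turn, a rotation vector about the tool's x, y, z in rad, then the closure, from 0 (fully open) to 1 (shut). In form: [tx, ty, tz, ax, ay, az, grip, tx, ty, tz, ax, ay, az, grip, ...]. A call has 1 to 8 rows; each row shifts and turns the commanded pose from where the row before left it, along the tool's axes as they then stand; what a row does not reach is not made up. A row lasts 1/12 s, in which the tool goes at most 41.7 mm and 7.16 degrees, less where a joint would pass 70% of its speed; a pose out of reach is approached as far as the arm can. A call with a gripper value outside its range is refused whole. The fingers move at their own pace and stop on an object; "force" is the grip in N (left out, the last holds). Time passes only in rows, so rows that do not move let the fingers close. It gives the time, the measured TCP pose, the force, the opening and the grip force at its end, in the units of the state.
- r.get_state(): the state, without advancing time (a new reading comes with each control period).
- r.snapshot(name): name is "scene" or "side" or "wrist"; returns (picture, depth): 420x560x3 uint8, red, green, blue; 420x560 float32, mm along the optical axis (not along the pixel's ray), 0 where there is no reading.
- r.get_calibration(name): a dict with "fovy" (degrees; the focal length in pixels is half the picture's height over the tangent of half this angle, whatever the lens; pixels are square), "cx", "cy" (the principal point, pixels), "distortion" ([k1, k2, p1, p2, k3] as OpenCV has them; the pictures are not rectified), "xyz" and "attitude" of the camera in the world. Camera axes: x right, y up, looking along -z (the intrinsics and any distortion apply to the point x, -y, -z); pixel columns grow to the right and rows downward; lengths in mm; the calibration is good to about 2 mm. A picture is of the moment at which its call begins: read the wrist's pose just before it. get_calibration takes no time and is no camera call; for the wrist camera it gives the pose at the moment of the call.
- r.close_job(): hands the job in; it is judged then, once.
Trained networks look in the newest picture that a camera, given by its name, has taken for a name from the list of things; names that differ only in an ending like _2 or _b are one class to them, and where a whole thing is asked for, a point or a joint stands for the part that bears it (a point fixed in the world has none). Each returns a list of dicts, best first, with "conf" (0 to 1); they miss things now and then, are a little off and sometimes report something else, mostly with a low value. They report only what shows in the picture. A call takes as long as a camera call. They do not tell look-alikes from the thing itself.
- r.outline_of(camera, label): "mask" (420x560 bool, what is visible of it) and "position" ([column, row] in pixels, amid what is visible of it).
The state is a dict: "clock": time; "qpos": joint angles; "joint_vel": joint speeds; "effort": joint torques, N m; "tool_pos": TCP position; "eef_rot": TCP orientation; "ft_force": force on the tool from outside, world axes, zero at the start; "ft_torque": the same for the moment, N m; "width": finger opening in mm; "grasp_force": force on a finger pad.
Only numpy, scipy, OpenCV 4.12 (cv2) and the standard library are available. Lean on these libraries where they do the work, as an engineer would, in place of code of your own. Each camera call takes 0.05 s, during which the arm holds its last target. There are 200 camera calls.

## Working session

There is one attempt and no reset: what is moved stays moved. The work goes in short steps, Python scripts to look and compute and a tool call to move; the robot and the scene stay as the last step left them, time stands still between calls to the robot, and variables do not carry over. Pictures are saved under pics/ and viewed, at most 10 in all, crops included, and the job is handed in when it is done.

Besides the shell and the picture viewer there is one more tool, called after "Emit:" by a JSON object that holds its "name" and its "arguments". play_rows: Moves the arm, as the interface text tells. Its arguments: {"type":"object","properties":{"commands":{"type":"array"},"force":{"type":"number"}},"required":["commands"]}

```bash
mkdir -p pics; cat > h.py <<'E'
import numpy as np, cv2
from scipy.spatial.transform import Rotation as R
from station import r
def cam(n):
    c=r.get_calibration(n); f=210/np.tan(np.radians(c["fovy"])/2)
    K=np.array([[f,0,c["cx"]],[0,f,c["cy"]],[0,0,1]]); A=R.from_euler('xyz',c["attitude"],degrees=True).as_matrix()
    return K,np.array(c["distortion"],float),np.array(c["xyz"]),A
def world(n,px,d,C=None):
    K,D,t,A=C or cam(n); px=np.atleast_2d(px).astype(float)
    u=cv2.undistortPoints(px[:,None],K,D)[:,0]; d=np.atleast_1d(d)
    return t+np.c_[u[:,0]*d,-u[:,1]*d,-d]@A.T
def onplane(n,px,z,C=None):
    K,D,t,A=C or cam(n); px=np.atleast_2d(px).astype(float)
    u=cv2.undistortPoints(px[:,None],K,D)[:,0]; v=np.c_[u[:,0],-u[:,1],-np.ones(len(u))]@A.T
    return t+v*((z-t[2])/v[:,2])[:,None]
def maskpts(n,m,dep,C=None):
    ys,xs=np.nonzero(m&(dep>0)); return world(n,np.c_[xs,ys],dep[ys,xs],C)
E
python3 - <<'E'
from h import *
for n in ("scene","side"):
    im,d=r.snapshot(n); cv2.imwrite(f"pics/{n}0.png",im[:,:,::-1]); print(n,cam(n)[2])
    for l in ("mill","lid_centre","trivet","cups_centre","sifter_centre","jar_centre"):
        for o in r.outline_of(n,l):
            p=maskpts(n,o["mask"],d)
            if len(p): print(n,l,round(o["conf"],2),np.round(o["position"]),len(p),np.round(np.percentile(p,[3,50,97],axis=0)).tolist())
print(r.get_state(),r.tcp_to_tips)
E
```

```text
scene [812.08694106 393.07285671 890.82745067]
scene mill 0.55 [246. 172.] 2959 [[471.0, -181.0, 5.0], [521.0, -123.0, 84.0], [561.0, -95.0, 117.0]]
scene lid_centre 0.76 [387. 236.] 777 [[336.0, 104.0, 11.0], [370.0, 133.0, 37.0], [387.0, 154.0, 70.0]]
scene lid_centre 0.71 [280. 230.] 381 [[509.0, -26.0, 7.0], [530.0, -4.0, 27.0], [545.0, 11.0, 51.0]]
scene lid_centre 0.66 [331. 269.] 873 [[482.0, 101.0, 12.0], [511.0, 131.0, 48.0], [529.0, 149.0, 80.0]]
scene lid_centre 0.36 [246. 174.] 2880 [[473.0, -179.0, 9.0], [521.0, -122.0, 85.0], [560.0, -95.0, 117.0]]
scene trivet 0.89 [329. 290.] 4190 [[442.0, 68.0, 7.0], [524.0, 152.0, 11.0], [582.0, 209.0, 14.0]]
scene cups_centre 0.85 [297. 386.] 2081 [[647.0, 221.0, 5.0], [679.0, 257.0, 39.0], [716.0, 321.0, 51.0]]
scene sifter_centre 0.91 [144. 179.] 2787 [[651.0, -324.0, 2.0], [697.0, -275.0, 53.0], [742.0, -214.0, 91.0]]
scene jar_centre 0.84 [228. 282.] 2662 [[641.0, 7.0, 8.0], [683.0, 56.0, 107.0], [719.0, 81.0, 118.0]]
side [380.95855571 549.60272883 835.45549419]
side mill 0.75 [304. 186.] 2152 [[462.0, -180.0, 6.0], [506.0, -1
[... 877 characters left out ...]
 0.7, 'qpos': array([-62.71135719,  29.07654315, -13.61318151,  85.95393839,
         7.20200416,  65.82814124,  -8.86769263]), 'joint_vel': array([-0.00587079,  0.03675307, -0.01362756, -0.05614878, -0.04107955,
        0.04410336,  0.06562283]), 'effort': array([-2.64081982e-04, -6.20192456e+01, -2.18429737e+00, -2.49923444e+01,
        1.38896229e-02,  2.66085328e-03,  2.43175344e-05]), 'tool_pos': array([226.48657405, 582.51279915, 250.29352499]), 'eef_rot': array([-1.79999518e+02, -3.34289018e-04,  1.58755971e+02]), 'ft_force': array([ 1.12177666,  0.37004872, -0.16764908]), 'ft_torque': array([-0.01708   , -0.00335799,  0.01373172]), 'grasp_force': 0.0, 'width': 85.25512120982826} 19.0
```

```bash
python3 - <<'E'
from h import *
im=cv2.imread("pics/side0.png")
a=cv2.resize(im[140:340,140:380],(720,600),interpolation=cv2.INTER_CUBIC); cv2.imwrite("pics/side0c.png",a)
# bar orientation from depth: points 60..85 high around (506,128)
for n in ("scene","side"):
    s,d=r.snapshot(n); p=maskpts(n,d>0,d); 
    def sel(c,rad,z0,z1): return p[(np.hypot(p[:,0]-c[0],p[:,1]-c[1])<rad)&(p[:,2]>z0)&(p[:,2]<z1)]
    b=sel((506,128),50,73,90)
    (cx,cy),(w,h),ang=cv2.minAreaRect(b[:,:2].astype(np.float32)); print(n,"bar",len(b),(cx,cy),(w,h),ang,np.median(b[:,2]))
    q=sel((512,-137),75,110,122); 
    print(n,"ring",len(q),cv2.minEnclosingCircle(q[:,:2].astype(np.float32)),np.median(q[:,2]))
    q=sel((512,-137),90,79,90); print("housing",len(q),cv2.minEnclosingCircle(q[:,:2].astype(np.float32)))
E
```

```text
scene bar 220 (504.506591796875, 124.0199966430664) (15.042671203613281, 51.54691696166992) 52.688724517822266 78.18183600645096
scene ring 651 ((509.4970703125, -146.39889526367188), 43.030670166015625) 114.91928346613179
housing 271 ((512.2599487304688, -145.41368103027344), 44.91703796386719)
side bar 169 (504.2188415527344, 125.8673095703125) (15.007408142089844, 54.59790802001953) 51.7410774230957 78.00568973350437
side ring 442 ((511.07196044921875, -146.028076171875), 42.994659423828125) 115.37754637821894
housing 210 ((510.1449890136719, -142.82611083984375), 44.63071060180664)
```

View pics/side0c.png

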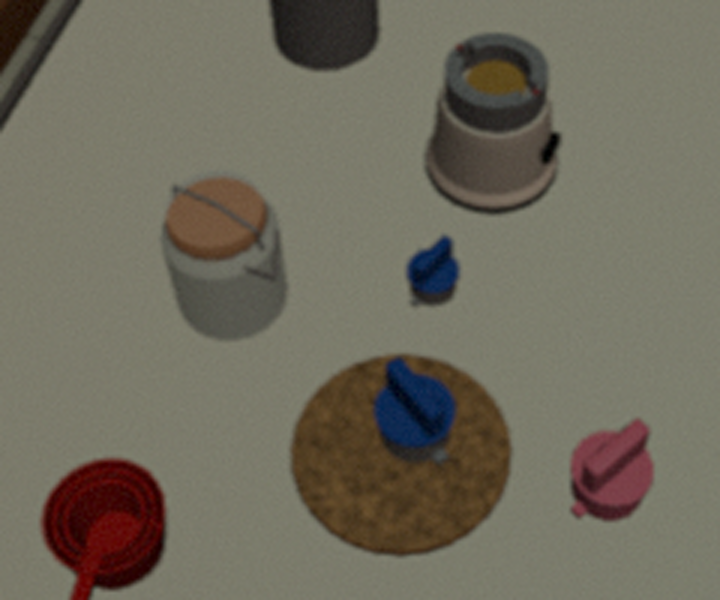

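View pics/scene0.png

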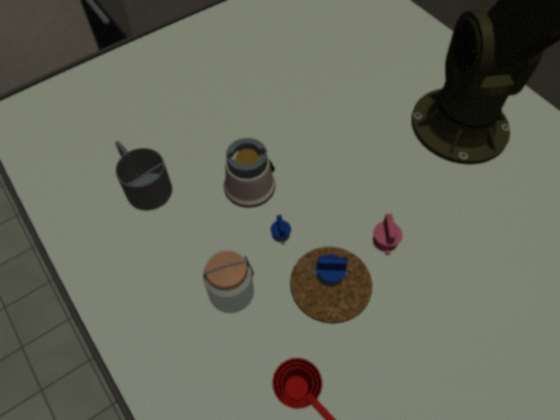

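Side crop: the big blue lid on cork is at (415,405), the small blue decoy at (433,270), and pink at (612,465). The mill ring is at (497,80), with red dots at (461,47) and (536,92) and the switch at (550,148). The scene view agrees.

```bash
python3 - <<'E'
from h import *
for n in ("scene","side"):
    im,d=r.snapshot(n); hsv=cv2.cvtColor(im,cv2.COLOR_RGB2HSV); i=im.astype(int)
    red=(i[:,:,0]-np.maximum(i[:,:,1],i[:,:,2])>25)
    o=r.outline_of(n,"mill")[0]["mask"]; o=cv2.dilate(o.astype(np.uint8),np.ones((5,5)))>0
    k,l,st,ce=cv2.connectedComponentsWithStats((red&o).astype(np.uint8))
    for j in range(1,k): 
        ys,xs=np.nonzero(l==j); print(n,"red",st[j,4],ce[j],np.round(np.median(world(n,np.c_[xs,ys],d[ys,xs]),0)),np.round(onplane(n,ce[j],110))) 
    p=maskpts(n,(im.max(2)<35)&o,d); p=p[(p[:,2]>20)&(p[:,2]<80)]; print("switch",len(p),p.mean(0) if len(p) else 0)
K,D,t,A=cam("wrist"); s=r.get_state(); T=R.from_euler('xyz',s["eef_rot"],degrees=True).as_matrix()
print("cam in tool",T.T@(t-s["tool_pos"]),T.T@A, K[0,0])
E
```

```text
switch 10 [ 462.66130164 -128.04427296   52.19267181]
side red 1 [293. 155.] [ 543. -164.  116.] [[ 545. -171.  110.]]
side red 2 [318.5 170. ] [ 474. -131.  116.] [[ 475. -137.  110.]]
switch 26 [ 459.35102463 -132.24614308   52.1175822 ]
cam in tool [  67.09422615   -0.27225463 -122.83521546] [[ 4.42236500e-04  9.64701284e-01  2.63346230e-01]
 [ 9.99999871e-01 -3.61019528e-04 -3.56794327e-04]
 [-2.49126814e-04  2.63346354e-01 -9.64701320e-01]] 322.8150526333923
```

Emit:
{"name": "play_rows", "arguments": {"commands": [-26.4,-28.8,0,0,0,0,0,-26.4,-28.8,0,0,0,0,0,-26.4,-28.8,0,0,0,0,0,-26.4,-28.8,0,0,0,0,0,-26.4,-28.8,0,0,0,0,0,-26.4,-28.8,0,0,0,0,0,-26.4,-28.8,0,0,0,0,0,-26.4,-28.8,0,0,0,0,0]}}

```text
clock: 1.67
tool_pos: [340.2, 289.5, 250.5]
eef_rot: [180.0, 0.0, 158.8]
ft_force: [1.0, -0.4, -0.1]
width: 85.1
grasp_force: 0.0
```

Emit:
{"name": "play_rows", "arguments": {"commands": [-26.4,-28.7,0,0,0,0,0,-26.4,-28.7,0,0,0,0,0,-26.4,-28.7,0,0,0,0,0,-26.4,-28.7,0,0,0,0,0,-26.4,-28.7,0,0,0,0,0,-26.4,-28.7,0,0,0,0,0]}}

```text
clock: 2.17
tool_pos: [425.4, 71.5, 250.7]
eef_rot: [180.0, 0.0, 158.8]
ft_force: [0.6, 1.2, 0.2]
width: 85.6
grasp_force: 0.0
```

Emit:
{"name": "play_rows", "arguments": {"commands": [-26.4,-28.7,0,0,0,0,0,-26.4,-28.7,0,0,0,0,0,-26.4,-28.7,0,0,0,0,0,-26.4,-28.7,0,0,0,0,0,-26.4,-28.7,0,0,0,0,0,-26.4,-28.7,0,0,0,0,0,0,0,0,0,0,0,0,0,0,0,0,0,0,0]}}

```text
clock: 2.83
tool_pos: [510.4, -147.1, 249.9]
eef_rot: [-180.0, -0.0, 158.5]
ft_force: [0.5, 1.7, -0.6]
width: 85.3
grasp_force: 0.0
```

```bash
cat > mill.py <<'E'
from h import *
s=r.get_state(); C=cam("wrist"); im,d=r.snapshot("wrist"); cv2.imwrite("pics/w1.png",im[:,:,::-1]); np.save("w1d.npy",d)
np.savez("w1.npz",K=C[0],D=C[1],t=C[2],A=C[3],d=d)
print(s["tool_pos"],s["eef_rot"])
p=maskpts("wrist",d>0,d,C)
q=p[(np.hypot(p[:,0]-511,p[:,1]+146)<60)&(p[:,2]>110)&(p[:,2]<122)]
print(len(q),cv2.minEnclosingCircle(q[:,:2].astype(np.float32)),np.median(q[:,2]))
i=im.astype(int); red=(i[:,:,0]-np.maximum(i[:,:,1],i[:,:,2])>40)
k,l,st,ce=cv2.connectedComponentsWithStats(red.astype(np.uint8))
for j in range(1,k):
    if st[j,4]>5: print("red",st[j,4],ce[j],np.round(onplane("wrist",ce[j],110,C),1),d[int(ce[j][1]),int(ce[j][0])])
E
python3 mill.py
```

```text
[ 510.39342911 -147.05610725  249.91307713] [-1.79954555e+02 -5.55160381e-03  1.58491216e+02]
3933 ((508.7714538574219, -146.88824462890625), 41.432918548583984) 114.2015598509289
red 20 [278.3 155.9] [[ 473.9 -130.4  110. ]] 255.51292
red 18 [272.11111111 246.27777778] [[ 544.7 -163.9  110. ]] 273.96417
red 2211 [511.23337856 286.0113071 ] [[661.4  25.2 110. ]] 287.01733
red 901 [547.16759156 284.60377358] [[672.7  56.9 110. ]] 287.5991
```

View pics/w1.png

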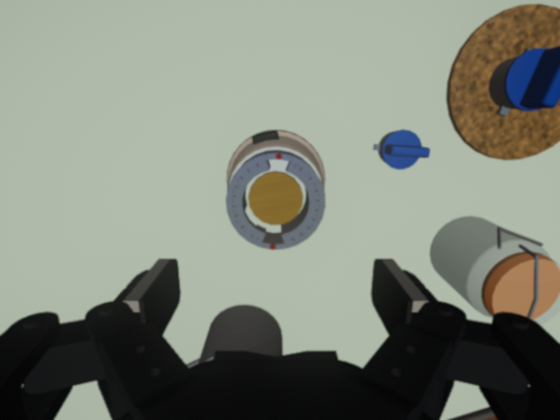

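The wrist view shows the ring at (276,200), with red dots at (278,156) and (272,246). That puts the slots along 154.7°, with the centre at about (509,-147). Next is the lid.

Emit:
{"name": "play_rows", "arguments": {"commands": [13.2,31.3,0,0,0,0,0,13.2,31.3,0,0,0,0,0,13.2,31.3,0,0,0,0,0,13.2,31.3,0,0,0,0,0,13.2,31.3,0,0,0,0,0,13.2,31.3,0,0,0,0,0,13.2,31.3,0,0,0,0,0,13.2,31.3,0,0,0,0,0]}}

```text
clock: 3.55
tool_pos: [501.1, 130.4, 250.7]
eef_rot: [180.0, -0.0, 158.9]
ft_force: [0.9, 0.5, 0.6]
width: 85.6
grasp_force: 0.0
```

Emit:
{"name": "play_rows", "arguments": {"commands": [0,0,20,0,0,0.095,0,0,0,20,0,0,0.095,0,0,0,0,0,0,0.095,0,0,0,0,0,0,0,0]}}

```text
clock: 3.88
tool_pos: [500.8, 128.9, 209.5]
eef_rot: [-179.9, -0.1, 142.4]
ft_force: [0.6, 0.3, 0.3]
width: 85.4
grasp_force: 0.0
```

```bash
python3 - <<'E'
from h import *
s=r.get_state(); C=cam("wrist"); im,d=r.snapshot("wrist"); cv2.imwrite("pics/w2.png",im[:,:,::-1])
p=maskpts("wrist",d>0,d,C)
q=p[(np.hypot(p[:,0]-504,p[:,1]-125)<45)&(p[:,2]>73)&(p[:,2]<90)]
print(s["tool_pos"],s["eef_rot"],len(q),cv2.minAreaRect(q[:,:2].astype(np.float32)),np.median(q[:,2]))
i=im.astype(int); m=(i[:,:,2]-i[:,:,0]>40)
p=maskpts("wrist",m,d,C);q=p[(np.hypot(p[:,0]-504,p[:,1]-125)<45)&(p[:,2]>70)&(p[:,2]<90)]
print(len(q),cv2.minAreaRect(q[:,:2].astype(np.float32)))
E
```

```text
[500.79216451 128.88949904 209.47149501] [-1.79906895e+02 -1.08347279e-01  1.42380976e+02] 1038 ((502.4579162597656, 125.63706970214844), (13.422436714172363, 52.77286911010742), 51.93738555908203) 76.92179004557717
1022 ((502.10687255859375, 125.88421630859375), (13.417527198791504, 52.32438278198242), 52.05861282348633)
```

View pics/w2.png

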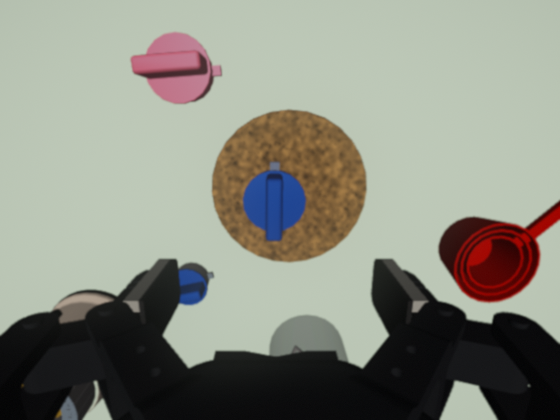

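The wrist view shows the blue bar at (274,205) on the trivet, with its axis along tool x. The jaws will straddle it.

Emit:
{"name": "play_rows", "arguments": {"commands": [-3.2,-1.5,25,0,0,0.006,0,0,0,30,0,0,0,0,0,0,30,0,0,0,0,0,0,30,0,0,0,0,0,0,15,0,0,0,0,0,0,10.5,0,0,0,0,0,0,0,0,0,0,0], "force": 60}}

```text
clock: 4.52
tool_pos: [503.2, 124.5, 68.5]
eef_rot: [-179.9, -0.1, 142.3]
ft_force: [0.3, -0.3, 0.0]
width: 85.4
grasp_force: 0.0
```

Emit:
{"name": "play_rows", "arguments": {"commands": [0,0,0,0,0,0,1,0,0,0,0,0,0,1,0,0,0,0,0,0,1,0,0,0,0,0,0,1,0,0,0,0,0,0,1,0,0,0,0,0,0,1,0,0,0,0,0,0,1,0,0,0,0,0,0,1]}}

```text
clock: 5.18
tool_pos: [504.7, 124.1, 70.5]
eef_rot: [179.9, 0.0, 142.1]
ft_force: [-0.1, -0.2, 6.0]
width: 12.8
grasp_force: 59.9
```

Emit:
{"name": "play_rows", "arguments": {"commands": [0,0,-10,0,0,0,1,0,0,-30,0,0,0,1,0,0,-30,0,0,0,1,0,0,-30,0,0,0,1,0,0,-20,0,0,0,1,0,0,-10,0,0,0,1]}}

```text
clock: 5.68
tool_pos: [505.1, 124.1, 203.3]
eef_rot: [179.8, 0.1, 142.1]
ft_force: [0.0, 0.5, -1.3]
width: 13.3
grasp_force: 58.8
```

Emit:
{"name": "play_rows", "arguments": {"commands": [-21.3,-26.4,0,0,0,0,1,-21.3,-26.4,0,0,0,0,1,-21.3,-26.4,0,0,0,0,1,-21.3,-26.4,0,0,0,0,1,-21.3,-26.4,0,0,0,0,1,-21.3,-26.4,0,0,0,0,1,-21.3,-26.4,0,0,0,0,1,-21.3,-26.4,0,0,0,0,1]}}

```text
clock: 6.35
tool_pos: [508.3, -148.9, 200.3]
eef_rot: [-180.0, -0.0, 142.1]
ft_force: [1.1, 0.2, -0.4]
width: 12.6
grasp_force: 58.8
```

Emit:
{"name": "play_rows", "arguments": {"commands": [0,0,0,0,0,-0.11,1,0,0,0,0,0,-0.11,1,0,0,0,0,0,0,1,0,0,0,0,0,0,1]}}

```text
clock: 6.68
tool_pos: [508.6, -147.3, 200.0]
eef_rot: [180.0, -0.0, 154.5]
ft_force: [0.2, 0.5, -1.1]
width: 12.7
grasp_force: 58.9
```

```bash
python3 - <<'E'
from h import *
P=[]
for k in range(6):
    s=r.get_state(); P.append(np.r_[s["tool_pos"],s["eef_rot"],s["ft_force"]])
    n=("scene","side","wrist")[k%3]; C=cam(n); im,d=r.snapshot(n)
    if n=="wrist": cv2.imwrite("pics/w3.png",im[:,:,::-1]); 
    if k==0: cv2.imwrite("pics/s3.png",im[120:220,180:320,::-1].repeat(4,0).repeat(4,1))
    i=im.astype(int); m=(i[:,:,2]-i[:,:,0]>25)
    p=maskpts(n,m,d,C); c=(509,-147); z=p[(np.hypot(p[:,0]-c[0],p[:,1]-c[1])<45)&(p[:,2]>150)]
    print(n,len(z)); 
    if len(z): print(np.round(np.percentile(z,[3,50,97],axis=0),1).tolist())
    if n=="wrist" and len(z):
        b=z[z[:,2]>z[:,2].max()-8]; print(cv2.minAreaRect(b[:,:2].astype(np.float32)))
print(np.round(P,1))
E
```

```text
scene 374
[[489.2, -155.3, 174.0], [518.1, -134.0, 177.2], [534.0, -120.1, 208.9]]
side 276
[[483.0, -150.4, 174.2], [499.1, -132.5, 177.7], [531.8, -119.3, 209.3]]
wrist 8395
[[480.5, -167.3, 173.5], [496.8, -142.6, 197.8], [525.9, -120.8, 207.5]]
((506.49322509765625, -146.10385131835938), (38.59442901611328, 48.171630859375), 29.21320343017578)
scene 368
[[488.7, -155.5, 173.0], [517.6, -134.1, 176.7], [534.1, -120.1, 208.5]]
side 276
[[483.4, -147.9, 174.2], [499.4, -132.4, 177.8], [531.4, -120.1, 209.2]]
wrist 8388
[[480.7, -167.3, 173.4], [497.0, -142.5, 198.1], [526.1, -120.8, 207.4]]
((506.3003845214844, -146.26235961914062), (38.08055877685547, 48.70344543457031), 30.608041763305664)
[[ 5.086e+02 -1.473e+02  2.000e+02  1.800e+02 -0.000e+00  1.545e+02
   2.000e-01  5.000e-01 -1.100e+00]
 [ 5.087e+02 -1.471e+02  2.000e+02  1.800e+02 -0.000e+00  1.545e+02
  -4.000e-01 -0.000e+00 -1.400e+00]
 [ 5.088e+02 -1.469e+02  2.000e+02  1.800e+02 -0.000e+00  1.545e+02
   0.000e+00  4.000e-01 -1.500e+00]
 [ 5.089e+02 -1.469e+02  1.999e+02  1.800e+02 -0.000e+00  1.546e+02
  -4.000e-01  3.000e-01 -1.000e+00]
 [ 5.089e+02 -1.469e+02  1.999e+02 -1.800e+02 -0.000e+00  1.546e+02
  -1.000e-01 -3.000e-01 -8.000e-01]
 [ 5.089e+02 -1.469e+02  1.999e+02 -1.800e+02 -0.000e+00  1.546e+02
   6.000e-01  1.100e+00 -8.000e-01]]
```

View pics/w3.png

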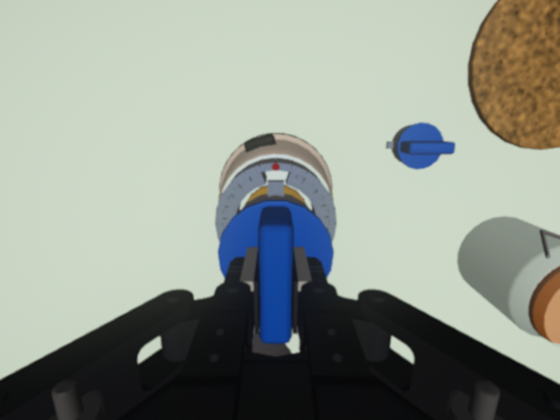

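The wrist view shows the held lid, with a lug visible at (276,183) in line with the upper red dot at (276,166). Only the offset along tool x needs checking.

```bash
python3 - <<'E'
from h import *
C=cam("wrist"); im=cv2.imread("pics/w3.png").astype(int); s=r.get_state(); T=R.from_euler('xyz',s["eef_rot"],degrees=True).as_matrix()
b=im[:,:,0]; col=im[195:355,270:282].mean(1); 
g=np.abs(np.diff(col.sum(1))); k=np.argsort(g)[-6:]; print(k+195,g[k])
tl=lambda px,z:np.round((onplane("wrist",px,z,C)-s["tool_pos"])@T,1)
for px,z in [((275.5,207.5),208),((275.5,342),208),((219,250),176),((333,250),176),((276,166),110),((276,183),149),((276,172),149)]: print(px,z,tl(px,z))
print("ring ctr tool", (np.array([509,-147,115])-s["tool_pos"])@T)
E
```

```text
[196 206 205 201 200 195] [36.16666667 44.33333333 48.16666667 48.66666667 52.41666667 64.91666667]
(275.5, 207.5) 208 [[36.4 -0.2 -8.2]]
(275.5, 342) 208 [[-21.6  -0.2  -8.2]]
(219, 250) 176 [[  6.4 -27.7  23.8]]
(333, 250) 176 [[ 6.4 27.9 23.8]]
(276, 166) 110 [[38.5  0.2 89.8]]
(276, 183) 149 [[34.5  0.1 50.8]]
(276, 172) 149 [[40.5  0.1 50.8]]
ring ctr tool [-1.03295577e-01 -9.24808122e-03  8.48382552e+01]
```

```bash
python3 - <<'E'
import cv2
a=cv2.imread("pics/w3.png")[150:350,205:345]; cv2.imwrite("pics/w3c.png",cv2.resize(a,(420,600),interpolation=cv2.INTER_CUBIC))
E
```

```text
(no output)
```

View pics/w3c.png

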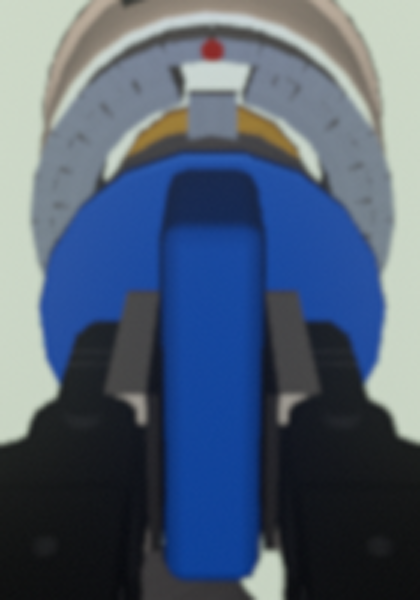

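Zoomed crop: the bar's top face spans rows 225 to 580, with the end face above it. The lug tip is at (213,92) and the slot gap at (215,75) with the dot above. Lug and slot are aligned to about 1°.

```bash
python3 - <<'E'
from h import *
C=cam("wrist"); s=r.get_state(); T=R.from_euler('xyz',s["eef_rot"],degrees=True).as_matrix()
tl=lambda px,z:np.round((onplane("wrist",px,z,C)-s["tool_pos"])@T,1)
for px,z in [((275.5,224),208),((275.5,343),208),((276,180.7),151),((276,201),176),((275.7,166.5),110),((276,158),115)]: print(px,z,tl(px,z))
E
```

```text
(275.5, 224) 208 [[30.1 -0.2 -8.2]]
(275.5, 343) 208 [[-22.1  -0.2  -8.2]]
(276, 180.7) 151 [[36.1  0.1 48.8]]
(276, 201) 176 [[31.   0.1 23.8]]
(275.7, 166.5) 110 [[38.2  0.  89.8]]
(276, 158) 115 [[44.3  0.2 84.8]]
```

Emit:
{"name": "play_rows", "arguments": {"commands": [-2.9,0,0,0,0,0,1,0,0,10,0,0,0,1,0,0,10,0,0,0,1,0,0,3,0,0,0,1,0,0,0,0,0,0,1,0,0,0,0,0,0,1]}}

```text
clock: 7.48
tool_pos: [511.2, -148.6, 176.2]
eef_rot: [-180.0, -0.1, 154.7]
ft_force: [0.0, -0.3, -0.4]
width: 12.7
grasp_force: 58.9
```

Emit:
{"name": "play_rows", "arguments": {"commands": [0,0,1,0,0,0,1,0,0,1,0,0,0,1,0,0,1,0,0,0,1,0,0,1,0,0,0,1,0,0,1,0,0,0,1,0,0,0,0,0,0,1]}}

```text
clock: 7.98
tool_pos: [511.4, -148.6, 171.7]
eef_rot: [-180.0, -0.0, 154.7]
ft_force: [-1.1, -0.1, -1.3]
width: 12.8
grasp_force: 58.9
```

Emit:
{"name": "play_rows", "arguments": {"commands": [0,0,1,0,0,0,1,0,0,1,0,0,0,1,0,0,1,0,0,0,1,0,0,1,0,0,0,1,0,0,0,0,0,0,1]}}

```text
clock: 8.4
tool_pos: [511.4, -148.6, 167.5]
eef_rot: [-180.0, -0.0, 154.7]
ft_force: [-0.5, -0.4, -2.5]
width: 12.5
grasp_force: 58.9
```

No contact yet at TCP z 167.5, so the lugs look to be entering the slots.

Emit:
{"name": "play_rows", "arguments": {"commands": [0,0,1,0,0,0,1,0,0,1,0,0,0,1,0,0,1,0,0,0,1,0,0,1,0,0,0,1,0,0,0,0,0,0,1]}}

```text
clock: 8.82
tool_pos: [511.4, -148.6, 163.5]
eef_rot: [-180.0, -0.0, 154.7]
ft_force: [0.1, -0.0, -2.1]
width: 12.9
grasp_force: 58.9
```

Emit:
{"name": "play_rows", "arguments": {"commands": [0,0,1,0,0,0,1,0,0,1,0,0,0,1,0,0,1,0,0,0,1,0,0,1,0,0,0,1,0,0,0,0,0,0,1]}}

```text
clock: 9.23
tool_pos: [511.5, -148.6, 159.8]
eef_rot: [180.0, 0.0, 154.7]
ft_force: [-1.0, 0.3, 1.9]
width: 13.0
grasp_force: 59.2
```

Emit:
{"name": "play_rows", "arguments": {"commands": [0,0,1.5,0,0,0,1,0,0,1.5,0,0,0,1,0,0,1.5,0,0,0,1,0,0,1.5,0,0,0,1,0,0,1,0,0,0,1,0,0,1,0,0,0,1,0,0,0,0,0,0,1,0,0,0,0,0,0,1]}}

```text
clock: 9.9
tool_pos: [511.6, -148.7, 152.1]
eef_rot: [180.0, 0.0, 154.7]
ft_force: [-1.5, 0.9, 8.4]
width: 12.9
grasp_force: 60.0
```

Emit:
{"name": "play_rows", "arguments": {"commands": [0,0,1,0,0,0,1,0,0,1,0,0,0,1,0,0,0.5,0,0,0,1,0,0,0,0,0,0,1,0,0,0,0,0,0,1]}}

```text
clock: 10.32
tool_pos: [511.6, -148.7, 149.8]
eef_rot: [180.0, 0.0, 154.7]
ft_force: [-2.5, 0.8, 8.8]
width: 13.0
grasp_force: 60.3
```

Emit:
{"name": "play_rows", "arguments": {"commands": [0,0,0.5,0,0,0,1,0,-0.15,0,0,0,0.05,1,0,-0.15,0,0,0,0.05,1,0,-0.15,0,0,0,0.05,1,0,-0.15,0,0,0,0.05,1,0,0,0,0,0,0,1]}}

```text
clock: 10.82
tool_pos: [511.9, -148.7, 149.6]
eef_rot: [179.9, 0.1, 143.1]
ft_force: [-1.6, 2.4, 9.7]
width: 13.2
grasp_force: 60.5
```

```bash
python3 - <<'E'
from station import r
s=r.get_state(); print(s["ft_force"],s["ft_torque"],s["eef_rot"],s["tool_pos"])
E
```

```text
[-1.64796694  2.43210076  9.65602726] [ 0.49318616  0.41486988 -0.06741863] [1.79931869e+02 7.69964578e-02 1.43086877e+02] [ 511.93110357 -148.71532043  149.58906349]
```

Emit:
{"name": "play_rows", "arguments": {"commands": [0,-0.2,0,0,0,0.07,1,0,-0.2,0,0,0,0.07,1,0,-0.2,0,0,0,0.07,1,0,-0.2,0,0,0,0.07,1,0,-0.2,0,0,0,0.07,1,0,-0.2,0,0,0,0.07,1,0,0,0,0,0,0,1]}}

```text
clock: 11.4
tool_pos: [511.3, -149.2, 149.6]
eef_rot: [179.9, 0.0, 119.0]
ft_force: [-1.2, 3.4, 10.2]
width: 13.0
grasp_force: 60.6
```

```bash
python3 - <<'E'
from station import r
s=r.get_state(); print(s["ft_force"],s["ft_torque"],s["eef_rot"],s["tool_pos"],s["qpos"])
E
```

```text
[-1.19149301  3.36375049 10.22770027] [ 0.62064864  0.36486903 -0.07664187] [1.79879944e+02 3.88681156e-02 1.18973217e+02] [ 511.32993898 -149.21915799  149.61882541] [  5.10310424  27.42612096  12.63075992 108.18972637  -8.25127248
  45.13941397  51.1550596 ]
```

Emit:
{"name": "play_rows", "arguments": {"commands": [0,-0.15,0,0,0,0.064,1,0,-0.15,0,0,0,0.064,1,0,-0.15,0,0,0,0.064,1,0,-0.15,0,0,0,0.062,1,0,0,0,0,0,0,1]}}

```text
clock: 11.82
tool_pos: [510.8, -149.4, 149.6]
eef_rot: [179.9, 0.0, 104.5]
ft_force: [-1.8, 3.6, 11.0]
width: 13.1
grasp_force: 60.6
```

Emit:
{"name": "play_rows", "arguments": {"commands": [0,0,-1,0,0,0,1,0,0,-1,0,0,0,1,0,0,-1,0,0,0,1,0,0,-1,0,0,0,1,0,0,-1,0,0,0,1,0,0,0,0,0,0,1]}}

```text
clock: 12.32
tool_pos: [510.7, -149.4, 154.3]
eef_rot: [179.9, -0.0, 104.7]
ft_force: [0.3, 3.2, 6.0]
width: 12.9
grasp_force: 60.0
```

```bash
python3 - <<'E'
from station import r
s=r.get_state(); print(s["ft_force"],s["ft_torque"],s["eef_rot"],s["tool_pos"])
E
```

```text
[0.25426913 3.15043399 6.00551964] [ 0.58354669 -0.02323145  0.01054214] [ 1.79889488e+02 -1.00348363e-02  1.04652332e+02] [ 510.68687541 -149.44050565  154.31598576]
```

Emit:
{"name": "play_rows", "arguments": {"commands": [0,0,-0.7,0,0,0,1,0,0,-0.7,0,0,0,1,0,0,0,0,0,0,1]}}

```text
clock: 12.57
tool_pos: [510.6, -149.5, 155.5]
eef_rot: [179.9, -0.0, 104.7]
ft_force: [2.3, 4.4, 5.6]
width: 13.1
grasp_force: 59.9
```

Emit:
{"name": "play_rows", "arguments": {"commands": [0,0,-0.7,0,0,0,1,0,0,-0.7,0,0,0,1,0,0,0,0,0,0,1]}}

```text
clock: 12.82
tool_pos: [510.0, -149.9, 156.5]
eef_rot: [180.0, -0.0, 104.6]
ft_force: [2.4, 3.9, 2.5]
width: 13.1
grasp_force: 59.5
```

Emit:
{"name": "play_rows", "arguments": {"commands": [0,0,0,0,0,0,0.8,0,0,0,0,0,0,0.6,0,0,0,0,0,0,0.3,0,0,0,0,0,0,0,0,0,0,0,0,0,0,0,0,0,0,0,0,0,0,0,0,0,0,0,0]}}

```text
clock: 13.4
tool_pos: [509.7, -150.3, 156.5]
eef_rot: [-180.0, 0.0, 104.6]
ft_force: [-0.1, 0.3, 0.4]
width: 85.1
grasp_force: 0.0
```

Emit:
{"name": "play_rows", "arguments": {"commands": [0,0,-5,0,0,0,0,0,0,-20,0,0,0,0,0,0,-25,0,0,0,0,0,0,-25,0,0,0,0,0,0,-15,0,0,0,0,0,0,0,0,0,0,0]}}

```text
clock: 13.9
tool_pos: [511.3, -151.0, 250.4]
eef_rot: [179.7, 0.2, 104.6]
ft_force: [0.0, -0.5, -0.1]
width: 85.3
grasp_force: 0.0
```

```bash
python3 - <<'E'
from h import *
s=r.get_state(); print(s["tool_pos"],s["eef_rot"],s["width"],s["ft_force"])
C=cam("wrist"); im,d=r.snapshot("wrist"); cv2.imwrite("pics/w5.png",im[:,:,::-1])
for n in ("wrist","scene","side"):
    if n!="wrist": C=cam(n); im,d=r.snapshot(n)
    i=im.astype(int); p=maskpts(n,i[:,:,2]-i[:,:,0]>25,d,C); p=p[(np.hypot(p[:,0]-509,p[:,1]+147)<45)&(p[:,2]>110)]
    q=p[p[:,2]>155]; print(n,len(p),np.percentile(p[:,2],[2,25,50,75,98]).round(1),len(q) and (np.median(q[:,2]),cv2.minAreaRect(q[:,:2].astype(np.float32))))
    a=maskpts(n,d>0,d,C); a=a[(np.hypot(a[:,0]-509,a[:,1]+147)<39)&(a[:,2]>105)&(a[:,2]<121)]; print("ring top",np.median(a[:,2]))
E
```

```text
[ 511.2795558  -150.98006587  250.35530862] [1.79687866e+02 1.68262373e-01 1.04593770e+02] 85.2842850741311 [ 0.00148186 -0.48106395 -0.06760182]
wrist 5645 [113.3 130.2 131.3 160.9 164. ] (np.float64(162.95160497539257), ((509.25732421875, -147.6018829345703), (13.435150146484375, 52.769386291503906), 14.069432258605957))
ring top 114.21341754539236
scene 533 [129.6 132.1 135.6 162.3 166. ] (np.float64(163.37056602327482), ((511.21820068359375, -146.38595581054688), (14.529305458068848, 51.95924758911133), 13.586548805236816))
ring top 114.85415795144354
side 380 [130.7 132.5 133.8 157.1 166.4] (np.float64(164.14093722166075), ((510.0887451171875, -144.97120666503906), (11.571481704711914, 55.1739501953125), 12.962398529052734))
ring top 115.4547721599626
```

View pics/w5.png

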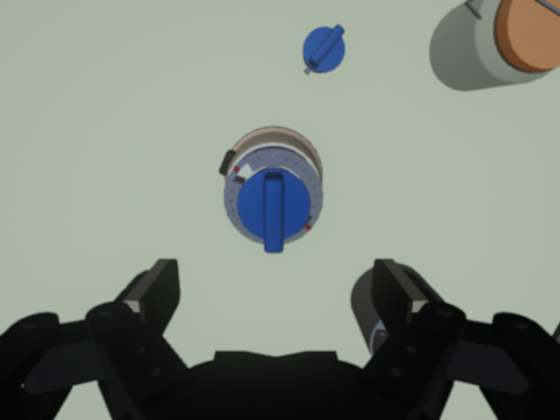

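The lid sits turned about 50° from the red dots at (236,170) and (309,227). Its bar top is at about 163.5 mm, which puts its centre at about 130 mm. It is centred and let go, so I'm handing in.

```bash
python3 -c "
from station import r
print(r.close_job())"
```

```text
the job is handed in; nothing more can be done
None
```

The blue-handled lid is fitted and locked on the spice mill: pressed down, turned about 50° clockwise and let go, its centre measured about 130 mm up; the job was handed in after about 14 s of the 58 s, and no verdict came back.

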